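# Pin the mosaic casting tray

### The job

Lock the casting tray: take the red-handled steel pin out of its grey stand and put it into the bore of the tray's blue block. The fit is tight, so enter the foot edge-first with the pin clearly leaning (ten degrees or more), then straighten it and slide it fully home with its collar flat on the block, holding it until it is home before letting go. Work gently, feeling for the bore rather than forcing the pin, and leave the bucket, screwdriver and jar where they are.

Things in the scene. Friction and masses are not known exactly. Their poses are not given: they have to be found in the camera images.
- pin: Lock pin, about 0.16 kg, standing upright in the stand. Origin at the centre of its foot, z along the pin towards the handle. Steel shank 20 mm diameter, 38 mm long, foot edge chamfered 1 mm; then a collar 30 mm diameter from 38 to 43 mm; then a red square handle 22 x 22 mm (sides along the pin's x and y) from 43 to 85 mm, the place to grip.
- pin_foot (a point): Centre of the pin's foot (same as the pin's origin), moving with the pin.
- stand: Fixed grey stand, 90 x 90 x 35 mm, origin under its centre on the table. A loose hole of 28 mm diameter, 22 mm deep, in the middle of its top holds the pin, so the pin's collar stands 16 mm above the stand's top.
- tray: Fixed casting tray with a half-set mosaic panel. Origin on the table under the middle of its pin block; x points to the panel (260 mm long, from 45 to 305 mm in x; 200 mm wide, 40 mm high). At the origin, on a dark steel tongue (100 x 90 x 10 mm, centre at x = 5 mm) and a 4 mm brass disc, stands the blue pin block, 56 x 56 mm, turned any way, flat top 60 mm above the table.
- bucket: Loose white bucket of tile shards, 110 mm across the top, 70 mm high, origin under its centre. Bystander.
- screwdriver: Loose screwdriver with an orange handle, lying along its own x on the table between the robot and the tray, origin under it. Bystander.
- jar: Loose green glass jar, 60 mm diameter, 80 mm high, origin under its centre. Bystander.
- seat (a point): Middle of the blue block's top, a point fixed to the tray. The block is an eccentric: its upright blind bore (21.5 mm diameter, 42 mm deep, mouth chamfered 1 mm) lies 4 mm off this point, in a direction that differs each time and is not measured, as the block may be clamped at any angle. It does not turn now and is rigid; over 35 N between pin and block bruises it, so touch slowly.
Things that resemble listed ones, but are neither listed nor needed, are in the scene too. What is meant by the pin is not turquoise or yellow, and is the smaller of those in its own colour.

How it is judged:
On the way, in this order (a step that is already met when the one before it is completed fails the run):
1. the pin's foot is in the mouth of the bore while the pin leans (z of pin_foot in the frame of tray between 0.04 and 0.0595 m and x of pin_foot in the frame of tray between -0.012 and 0.012 m and y of pin_foot in the frame of tray between -0.012 and 0.012 m and angle between pin's own z axis and vertical above 0.12 rad), for 0.1 s.
2. the pin is upright and fully home, still held (z of pin_foot in the frame of tray below 0.0235 m and horizontal distance between pin_foot and tray below 0.008 m and angle between pin's own z axis and vertical below 0.06 rad and contact force between the fingers and pin above 1 N), for 0.1 s.
At the end, for the whole second after the job is handed in: The pin stands upright (within 3.4 degrees) in the block's bore (foot within 8 mm sideways of the tray's origin), its collar within 1.5 mm of the block's top, at rest and let go; bucket, screwdriver and jar are within 15 mm of where they started (z of pin_foot in the frame of tray below 0.0235 m and horizontal distance between pin_foot and tray below 0.008 m and angle between pin's own z axis and vertical below 0.06 rad and linear speed of pin below 0.01 m/s and contact force between the fingers and pin below 0.1 N and distance of each of bucket, screwdriver, jar from where it was at the start of the episode below 0.015 m); the robot touches nothing.
It fails at once if the pin is forced: more than 35 N between the pin and the tray with its block (contact force between pin and tray above 35 N).
It fails at once if a bystander is moved by more than 15 mm (distance of any of bucket, screwdriver, jar from where it was at the start of the episode above 0.015 m).
It also fails if it takes over 67 s, if anything falls off the work surface, if the arm or the gripper's body presses on something with over 40 N, if the wrist force passes 120 N, or if a joint passes its speed limit or range.

### The arm

A 7-joint arm with a two-finger parallel gripper is mounted at the origin on the work surface. World frame = base frame: x ahead of the robot, y to its left, z up, the work surface at z = 0. Lengths are in m, angles in rad, forces in N, time in s.
With the tool pointing down it reaches from about 0.4 to 0.75 m from the base axis. Payload 19.5 kg.
Tool frame: the origin (TCP) lies midway between the tips of the shut fingers; the grasp point (between the pads) lies 19 mm behind it; z points along the fingers, y is the line along which they close (so a half turn about z gives the same grasp; the last joint's range is limited). The gripper opens to 85 mm and grips with 20 to 120 N. Pads are 22 mm wide; open, the fingers measure 114 mm over their backs; the gripper's body (76 mm by 85 mm) begins 54 mm behind the grasp point. The pads swing forward as they close: fully open they stand 13 mm farther back than shut.
Start: joints at [-1.191, 0.707, -0.028, 1.485, 0.022, 0.951, -0.075], TCP at [0.235, 0.525, 0.231] pointing down, gripper open.
Joint ranges: [-2.71, 2.71], [-0.32, 2.16], [-1.57, 1.52], [0, 2.45], [-1.46, 4.6], [0, 2.02], [-2.83, 2.83]. Speed limits (rad/s): [1.89, 1.89, 2.57, 2.57, 3.01, 3.01, 3.01].

### API

Orientations are given as a unit quaternion [w, x, y, z].
In Python, from plant import read_state, camera, finish_job gives the robot as it stands. The module is installed in compiled form; this text tells all that it offers.
- The arm moves only by the tool jog_arm, never from a script. Its argument "steps" is text: rows parted by semicolons, each of 7 numbers parted by spaces: the closure, from 0 (fully open) to 1 (shut), then the shift along the tool's x, y, z in units of 4 cm (1.0 is 4 cm), then the turn, a rotation vector about the tool's x, y, z in units of 0.12 rad (1.0 is 0.12 rad). A call has 1 to 8 rows; each row shifts and turns the commanded pose from where the row before left it, along the tool's axes as they then stand; what a row does not reach is not made up. A row lasts 1/8 s, in which the tool goes at most 62.5 mm and 10.7 degrees, less where a joint would pass 70% of its speed; a pose out of reach is approached as far as the arm can. A call with a number of a shift or a turn outside -1 to 1 is refused whole. A call with a gripper value outside its range is refused whole. The fingers move at their own pace and stop on an object; "newtons" is the grip in N (left out, the last holds). Time passes only in rows, so rows that do not move let the fingers close. It gives the time, the measured TCP pose, the force, the opening and the grip force at its end, in the units of the state.
- read_state(): the state, without advancing time (a new reading comes with each control period).
- camera(name): name is "scene" or "side" or "wrist"; returns a dict with "img" (480x640x3 uint8, red, green, blue), "K" (3x3 intrinsics, pixels), "eye" and "orientation" of the camera in the world. Camera axes: x right, y up, looking along -z (the intrinsics and any distortion apply to the point x, -y, -z); pixel columns grow to the right and rows downward; lengths in m; the calibration is good to about 2 mm. A picture is of the moment at which its call begins. There is no depth.
- finish_job(): hands the job in; it is judged then, once.
The state is a dict: "time": time; "joint_pos": joint angles; "joint_vel": joint speeds; "joint_torque": joint torques, N m; "tcp_pos": TCP position; "orientation": TCP orientation; "ft_force": force on the tool from outside, world axes, zero at the start; "torque": the same for the moment, N m; "finger_gap": opening from 0.0 (shut) to 1.0 (fully open); "grasp_force": force on a finger pad.
Only numpy, scipy, OpenCV 4.12 (cv2) and the standard library are available. Lean on these libraries where they do the work, as an engineer would, in place of code of your own. Each camera call takes 0.05 s, during which the arm holds its last target. There are 200 camera calls.

## Working session

There is one attempt and no reset: what is moved stays moved. The work goes in short steps, Python scripts to look and compute and a tool call to move; the robot and the scene stay as the last step left them, time stands still between calls to the robot, and variables do not carry over. Pictures are saved under pics/ and viewed, at most 10 in all, crops included, and the job is handed in when it is done.

Besides the shell and the picture viewer there is one more tool, called after "Call:" as name(argument=value, ...) on one line, values as JSON. jog_arm: Moves the arm, as the interface text tells. Its arguments: {"type":"object","properties":{"steps":{"type":"string"},"newtons":{"type":"number"}},"required":["steps"]}

```bash
mkdir -p pics; cat > h.py <<'E'
import numpy as np, cv2
from scipy.spatial.transform import Rotation as R
from plant import read_state, camera, finish_job
def rot(q): return R.from_quat([q[1],q[2],q[3],q[0]])
def snap(n,f):
    c=camera(n); cv2.imwrite(f'pics/{f}.png',c['img'][:,:,::-1]); np.savez(f'pics/{f}.npz',**{k:np.array(c[k]) for k in ('img','K','eye','orientation')}); return c
def px2w(c,u,v,z):
    d=np.linalg.inv(c['K'])@[u,v,1]; d=rot(c['orientation']).apply([d[0],-d[1],-d[2]])
    return c['eye']+d*(z-c['eye'][2])/d[2]
def w2px(c,p):
    q=rot(c['orientation']).inv().apply(np.array(p)-c['eye']); q=c['K']@[q[0],-q[1],-q[2]]; return q[:2]/q[2]
E
python3 - <<'E'
from h import *
for n in('scene','side'):
    c=snap(n,n+'0'); print(n,c['K'].tolist(),c['eye'],c['orientation'],[k for k in c])
s=read_state(); print(s['tcp_pos'],s['orientation'],s['time'])
E
```

```text
scene [[576.4571561463817, 0.0, 321.33343733816884], [0.0, 576.4571561463817, 240.31625601596124], [0.0, 0.0, 1.0]] [1.34587485 0.249365   0.74234308] [0.55870238 0.25268536 0.3409621  0.7125634 ] ['img', 'K', 'eye', 'orientation']
side [[433.16250100104895, 0.0, 317.39741403260103], [0.0, 433.16250100104895, 249.6167063780506], [0.0, 0.0, 1.0]] [ 0.46150842 -0.50851118  0.71757436] [ 0.93433732  0.34657902 -0.0272788  -0.07843864] ['img', 'K', 'eye', 'orientation']
[0.23532335 0.52440803 0.23088624] [-8.98589304e-05  2.09349012e-01  9.77840871e-01 -4.63452650e-04] 0.1
```

View pics/scene0.png

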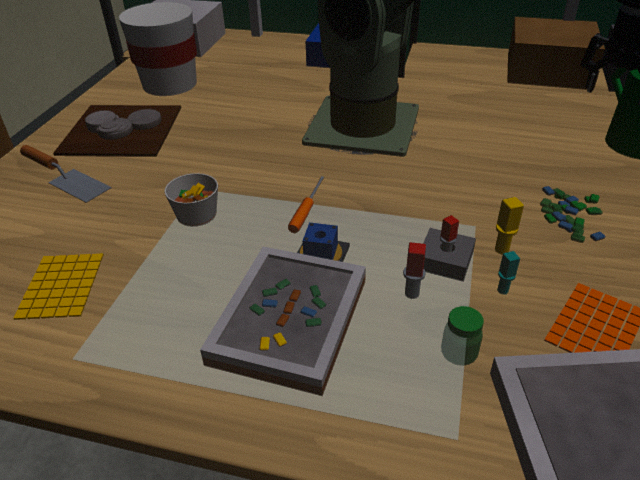

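View pics/side0.png

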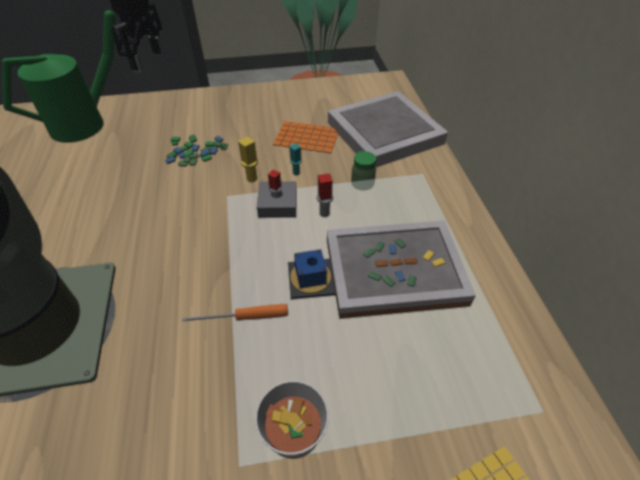

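The scene view shows the target pin in its grey stand at about (450,230), with a larger red decoy at (415,270). The blue block with its bore is at about (320,240), and the jar at (465,335). I'll enlarge the block and the stand in both views.

```bash
python3 - <<'E'
from h import *
a=cv2.imread('pics/scene0.png');b=cv2.imread('pics/side0.png')
f=lambda i,x,y:cv2.resize(i[y:y+60,x:x+80],(400,300),interpolation=cv2.INTER_CUBIC)
cv2.imwrite('pics/c1.png',np.vstack([np.hstack([f(a,280,212),f(a,405,212)]),np.hstack([f(b,270,240),f(b,245,160)])]))
E
```

```text
(no output)
```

View pics/c1.png

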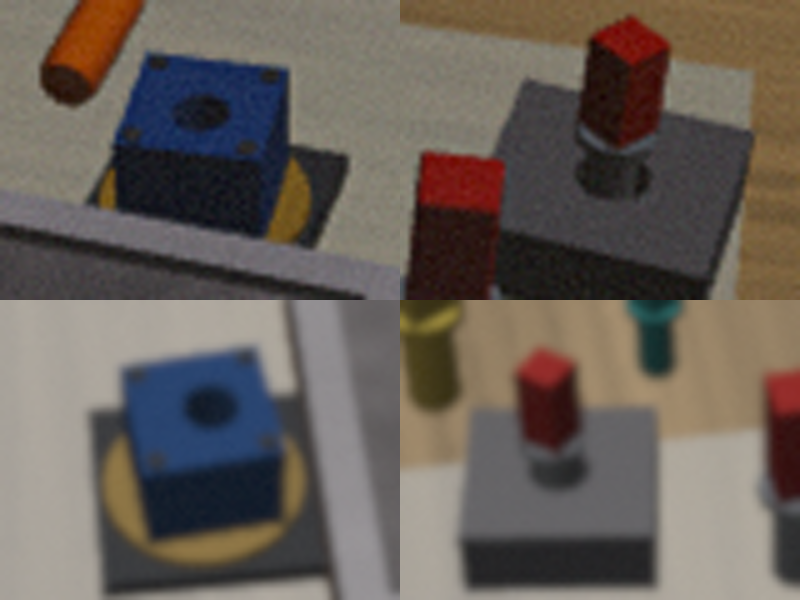

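```bash
python3 - <<'E'
from h import *
S=dict(np.load('pics/scene0.npz'));D=dict(np.load('pics/side0.npz'))
def g(c,ox,oy,P,z): 
    return np.array([px2w(c,ox+x/5-.4,oy+y/5-.4,z)[:2] for x,y in P])
A=lambda w:(w.mean(0).round(4),[round(np.linalg.norm(w[i]-w[i-1]),4) for i in range(len(w))],[round(np.degrees(np.arctan2(*(w[i]-w[i-1])[::-1])),1) for i in range(len(w))])
print('block S',*A(g(S,280,212,[(150,55),(288,70),(265,160),(115,147)],.06)),'bore',g(S,280,212,[(202,113)],.06))
print('block D',*A(g(D,270,240,[(122,68),(258,48),(283,155),(150,175)],.06)),'bore',g(D,270,240,[(211,107)],.06))
print('pin S',*A(g(S,405,212,[(232,17),(270,42),(228,63),(192,38)],.098)))
print('pin D',*A(g(D,245,160,[(145,48),(178,67),(147,90),(117,70)],.098)))
print('stand S',*A(g(S,405,212,[(127,80),(352,132),(308,280),(93,233)],.035)))
print('stand D',*A(g(D,245,160,[(73,108),(255,108),(257,240),(62,240)],.035)))
print('jar',px2w(S,465,320,.08),'decoy top',px2w(S,416,250,.13), px2w(D,325,182,.13))
print(rot(read_state()['orientation']).as_matrix().round(3))
print('yel',px2w(S,511,205,.11))
E
```

```text
block S [0.5351 0.0254] [np.float64(0.0562), np.float64(0.0539), np.float64(0.0539), np.float64(0.056)] [np.float64(-178.1), np.float64(92.9), np.float64(4.1), np.float64(-84.7)] bore [[0.53868873 0.02538311]]
block D [0.5339 0.0211] [np.float64(0.055), np.float64(0.0551), np.float64(0.0551), np.float64(0.0518)] [np.float64(93.7), np.float64(1.3), np.float64(-89.8), np.float64(-178.9)] bore [[0.53719687 0.02226934]]
pin S [0.4901 0.2584] [np.float64(0.0205), np.float64(0.0188), np.float64(0.0209), np.float64(0.0182)] [np.float64(140.5), np.float64(50.4), np.float64(-41.1), np.float64(-130.6)]
pin D [0.4894 0.2541] [np.float64(0.0191), np.float64(0.0205), np.float64(0.0202), np.float64(0.0198)] [np.float64(43.7), np.float64(-50.1), np.float64(-138.7), np.float64(126.5)]
stand S [0.4931 0.2621] [np.float64(0.0932), np.float64(0.0877), np.float64(0.0891), np.float64(0.0785)] [np.float64(178.5), np.float64(81.5), np.float64(-7.2), np.float64(-95.9)]
stand D [0.4915 0.2555] [np.float64(0.0915), np.float64(0.0876), np.float64(0.0915), np.float64(0.0885)] [np.float64(82.4), np.float64(-9.8), np.float64(-97.1), np.float64(170.3)]
jar [0.71397383 0.30016319 0.08      ] decoy top [0.62599786 0.21007148 0.13      ] [0.58910839 0.16906104 0.13      ]
[[-0.912  0.409 -0.   ]
 [ 0.409  0.912 -0.001]
 [-0.    -0.001 -1.   ]]
yel [0.43792898 0.3615059  0.11      ]
```

Call:
jog_arm(steps="0 -1 -0.4 0 0 0 0;0 -1 -0.4 0 0 0 0;0 -1 -0.4 0 0 0 0;0 -1 -0.4 0 0 0 0;0 -1 -0.4 0 0 0 0;0 -1 -0.4 0 0 0 0;0 -1 -0.4 0 0 0 0;0 0 0 0 0 0 0", newtons=60)

```text
time: 1.1
tcp_pos: [0.4469, 0.3051, 0.231]
orientation: [0.0, 0.212, 0.977, -0.001]
ft_force: [-1.0, 0.0, -0.2]
finger_gap: 0.999
grasp_force: 0.0
```

Call:
jog_arm(steps="0 0 0 0 0 0 1;0 0 0 0 0 0 1;0 0 0 0 0 0 1;0 0 0 0 0 0 0")

```text
time: 1.6
tcp_pos: [0.4444, 0.3084, 0.2311]
orientation: [-0.0, 0.38, 0.925, -0.0]
ft_force: [1.0, 0.8, 0.0]
finger_gap: 1.003
grasp_force: 0.0
```

```bash
python3 - <<'E'
from h import *
c=snap('wrist','w1'); s=read_state(); print(c['K'][0],c['eye'],rot(c['orientation']).as_matrix().round(2)); print(s['tcp_pos'])
print(w2px(c,[.49,.256,.098]),w2px(c,[.49,.256,.035]))
print(rot(s['orientation']).as_matrix().round(3))
E
```

```text
[346.5747888    0.         315.47982057] [0.39425184 0.35967485 0.37355186] [[ 0.7  -0.68 -0.2 ]
 [ 0.71  0.67  0.2 ]
 [-0.   -0.28  0.96]]
[0.44448402 0.30830432 0.2311685 ]
[308.18241802 301.09435441] [309.4070292  273.30362436]
[[-0.712  0.702 -0.   ]
 [ 0.702  0.712 -0.   ]
 [ 0.    -0.    -1.   ]]
```

View pics/w1.png

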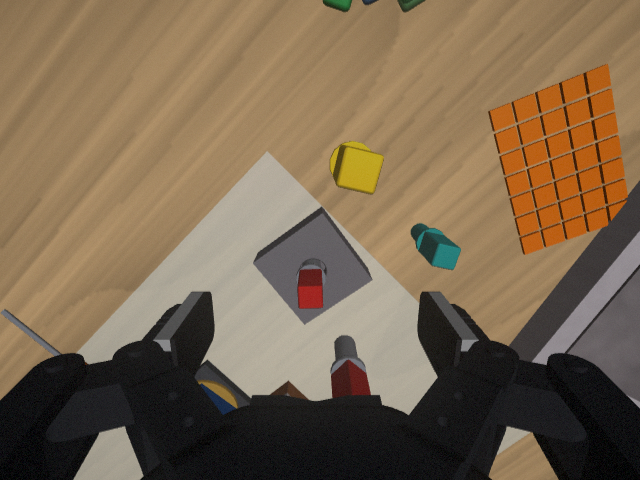

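The wrist view shows the red handle's top face centred at about (311,296) and nearly square to the fingers. The turquoise and yellow pins are out of the fingers' way.

```bash
python3 - <<'E'
from h import *
c=dict(np.load('pics/w1.npz'))
h=cv2.cvtColor(c['img'],cv2.COLOR_RGB2HSV); m=((h[...,0]<8)|(h[...,0]>172))&(h[...,1]>170)&(h[...,2]>70)
m[:250]=0;m[325:]=0;m[:,:280]=0;m[:,340:]=0
v=h[...,2]
for y in range(262,316,3): 
    xs=np.where(m[y])[0]; print(y,(xs.min(),xs.max(),int(np.median(v[y,xs]))) if len(xs) else '')
print(px2w(c,311.5,296,.098))
E
```

```text
262 
265 
268 
271 (np.int64(301), np.int64(320), 91)
274 (np.int64(300), np.int64(320), 92)
277 (np.int64(299), np.int64(320), 94)
280 (np.int64(299), np.int64(321), 95)
283 (np.int64(299), np.int64(321), 95)
286 (np.int64(298), np.int64(321), 139)
289 (np.int64(298), np.int64(321), 160)
292 (np.int64(298), np.int64(321), 160)
295 (np.int64(298), np.int64(321), 160)
298 (np.int64(298), np.int64(322), 159)
301 (np.int64(299), np.int64(322), 159)
304 (np.int64(299), np.int64(322), 159)
307 (np.int64(300), np.int64(318), 149)
310 
313 
[0.48856597 0.26152855 0.098     ]
```

Call:
jog_arm(steps="0 -0.85 -0.05 0 0 0 -0.4;0 -0.8 -0.05 0 0 0 0;0 0 0 0.7 0 0 0;0 0 0 0.7 0 0 0;0 0 0 0.5 0 0 0;0 0 0 0 0 0 0;0 0 0 0 0 0 0")

```text
time: 2.52
tcp_pos: [0.4903, 0.2597, 0.1561]
orientation: [0.0, 0.358, 0.934, 0.0]
ft_force: [-0.1, -0.1, 0.1]
finger_gap: 0.999
grasp_force: 0.0
```

Call:
jog_arm(steps="0 0 0 0.6 0 0 0;0 0 0 0.6 0 0 0;0 0 0 0.5 0 0 0;0 0 0 0.4 0 0 0;0 0 0 0.22 0 0 0;0 0 0 0 0 0 0")

```text
time: 3.28
tcp_pos: [0.4901, 0.2595, 0.0625]
orientation: [-0.0, 0.359, 0.933, -0.0]
ft_force: [-1.1, -0.6, -0.4]
finger_gap: 1.003
grasp_force: 0.0
```

Call:
jog_arm(steps="0.5 0 0 0 0 0 0;0.7 0 0 0 0 0 0;1 0 0 0 0 0 0;1 0 0 0 0 0 0;1 0 0 0 0 0 0;1 0 0 0 0 0 0;1 0 0 0 0 0 0;1 0 0 0 0 0 0", newtons=60)

```text
time: 4.28
tcp_pos: [0.4902, 0.2595, 0.0626]
orientation: [0.0, 0.359, 0.933, 0.0]
ft_force: [0.2, -0.9, 5.4]
finger_gap: 0.248
grasp_force: 63.9
```

Call:
jog_arm(steps="1 0 0 -0.2 0 0 0;1 0 0 -0.5 0 0 0;1 0 0 -0.8 0 0 0;1 0 0 -0.9 0 0 0;1 0 0 -0.8 0 0 0;1 0 0 0 0 0 0;1 0 0 0 0 0 0")

```text
time: 5.15
tcp_pos: [0.4898, 0.2593, 0.1901]
orientation: [-0.0, 0.359, 0.933, -0.0]
ft_force: [-0.1, -0.5, -1.7]
finger_gap: 0.249
grasp_force: 63.4
```

```bash
python3 - <<'E'
from h import *
s=read_state(); M=rot(s['orientation']).as_matrix(); print(M.round(3),s['tcp_pos'],s['ft_force'],s['grasp_force'])
d=np.array([.538,.024,.19])-s['tcp_pos']; print(M.T@d/.04)
E
```

```text
[[-0.743  0.67  -0.001]
 [ 0.67   0.743 -0.   ]
 [ 0.    -0.001 -1.   ]] [0.48983082 0.25933792 0.19006917] [-0.07882983 -0.52868168 -1.74515138] 63.40138077735901
[-4.83433979e+00 -3.56290341e+00  3.28944951e-03]
```

Call:
jog_arm(steps="1 -0.8 -0.6 0 0 0 0;1 -0.8 -0.6 0 0 0 0;1 -0.8 -0.6 0 0 0 0;1 -0.8 -0.6 0 0 0 0;1 -0.8 -0.6 0 0 0 0;1 -0.8 -0.56 0 0 0 0;1 0 0 0 0 0 0;1 0 0 0 0 0 0")

```text
time: 6.15
tcp_pos: [0.537, 0.0258, 0.1898]
orientation: [-0.001, 0.359, 0.934, -0.0]
ft_force: [0.7, 1.2, -1.6]
finger_gap: 0.251
grasp_force: 63.1
```

Call:
jog_arm(steps="1 0 0 0.7 0 0 0;1 0 0 0.7 0 0 0;1 0 0 0.2 0 0 0;1 0 0 0 0 0 0;1 0 0 0 0 0 0")

```text
time: 6.78
tcp_pos: [0.5377, 0.0254, 0.1274]
orientation: [0.001, 0.359, 0.933, 0.0]
ft_force: [-0.1, -0.5, -0.9]
finger_gap: 0.25
grasp_force: 63.2
```

```bash
python3 - <<'E'
from h import *
a=snap('scene','s2')['img'];b=snap('side','d2')['img']
c=camera('scene');s=read_state()
f=lambda i,x,y:cv2.resize(i[y:y+120,x:x+80],(400,600),interpolation=cv2.INTER_CUBIC)
cv2.imwrite('pics/c2.png',np.hstack([f(a,280,160),f(b,275,175)])[:,:,::-1])
E
```

```text
(no output)
```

View pics/c2.png

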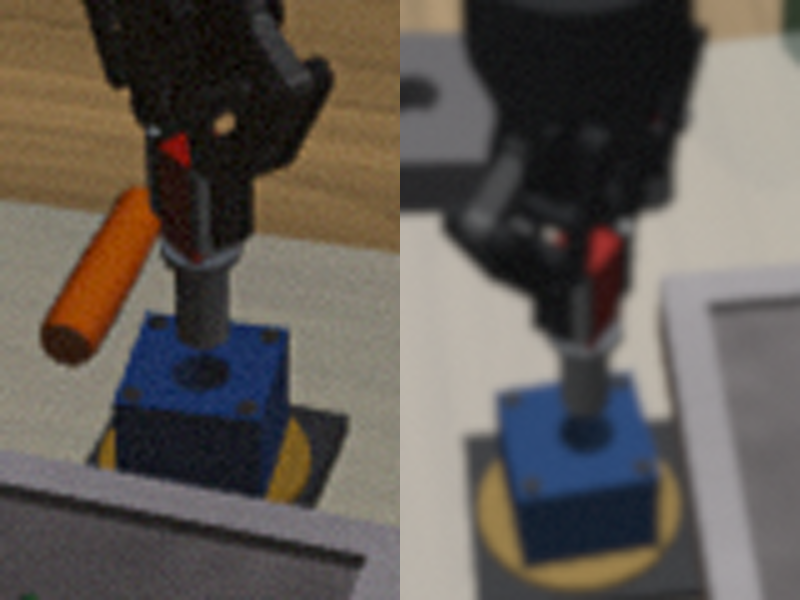

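```bash
python3 - <<'E'
from h import *
s=read_state();M=rot(s['orientation']).as_matrix();z=s['tcp_pos'][2]-.0496;print(s['tcp_pos'])
for n,ox,oy,F,B in(('s2',280,160,(203,331),(202,373)),('d2',275,175,(186,400),(186,433))):
    c=dict(np.load(f'pics/{n}.npz')); g=lambda p,z:px2w(c,ox+p[0]/5-.4,oy+p[1]/5-.4,z)[:2]
    f,b=g(F,z),g(B,.06); print(n,f,b,'bore-foot',b-f,'tool',M[:2,:2].T@(b-f))
E
```

```text
[0.53760399 0.02519145 0.12712522]
s2 [0.5354037  0.02532463] [0.53868873 0.02538311] bore-foot [3.28503139e-03 5.84804580e-05] tool [-0.00240039  0.00224343]
d2 [0.53768308 0.02385319] [0.53711753 0.02177079] bore-foot [-0.00056555 -0.00208241] tool [-0.00097461 -0.0019252 ]
```

Call:
jog_arm(steps="1 0.01 0.1 0 0.75 0 0;1 0 0.1 0.02 0.75 0 0;1 0 0 0 0 0 0;1 0 0 0 0 0 0;1 0 0 0 0 0 0")

```text
time: 7.55
tcp_pos: [0.5422, 0.0306, 0.1257]
orientation: [-0.032, 0.358, 0.929, -0.084]
ft_force: [0.4, 0.2, -1.7]
finger_gap: 0.244
grasp_force: 63.2
```

```bash
cat > st.py <<'E'
from h import *
s=read_state();M=rot(s['orientation']).as_matrix();f=s['tcp_pos']+.0496*M[:,2]
print('foot',f.round(4),'tilt',np.arccos(-M[2,2]).round(4),'ft',s['ft_force'].round(1),'tq',np.array(s['torque']).round(2)); print('world xyz 1mm in tool units:\n',(M.T*.001/.04).round(4).T)
E
python3 st.py
python3 - <<'E'
from h import *
a=snap('scene','s3')['img'];b=snap('side','d3')['img']
f=lambda i,x,y:cv2.resize(i[y:y+60,x:x+80],(400,300),interpolation=cv2.INTER_CUBIC)
cv2.imwrite('pics/c3.png',np.hstack([f(a,280,200),f(b,275,225)])[:,:,::-1])
E
```

```text
foot [0.5363 0.024  0.0769] tilt 0.1792 ft [ 0.4  0.2 -1.7] tq [ 0.26 -0.21 -0.01]
world xyz 1mm in tool units:
 [[-0.0185  0.0165 -0.003 ]
 [ 0.0168  0.0182 -0.0033]
 [-0.     -0.0045 -0.0246]]
```

View pics/c3.png

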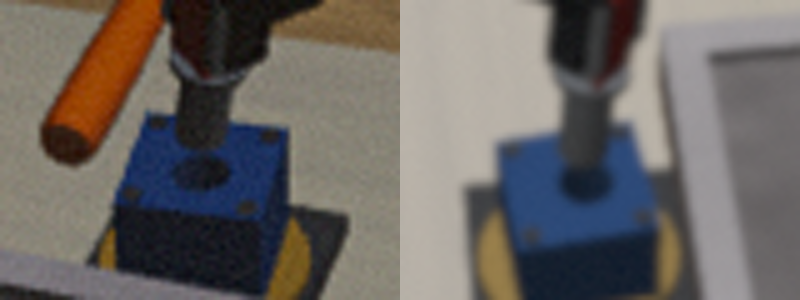

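Call:
jog_arm(steps="1 -0.01 0.01 0 0 0 0;1 0 0.02 0.1 0 0 0;1 0 0.02 0.1 0 0 0;1 0 0.015 0.1 0 0 0;1 0 0 0 0 0 0;1 0 0 0 0 0 0")

```text
time: 8.4
tcp_pos: [0.5429, 0.0313, 0.1131]
orientation: [-0.032, 0.357, 0.93, -0.084]
ft_force: [-0.2, 0.5, -1.2]
finger_gap: 0.25
grasp_force: 63.2
```

```bash
python3 st.py
```

```text
foot [0.537  0.0247 0.0643] tilt 0.1801 ft [-0.2  0.5 -1.2] tq [ 0.19 -0.21  0.01]
world xyz 1mm in tool units:
 [[-0.0186  0.0165 -0.003 ]
 [ 0.0167  0.0183 -0.0033]
 [-0.     -0.0045 -0.0246]]
```

Now small steps of about 0.6 mm, feeling for contact.

Call:
jog_arm(steps="1 0 0.003 0.015 0 0 0;1 0 0.003 0.015 0 0 0;1 0 0.003 0.015 0 0 0;1 0 0 0 0 0 0")

```text
time: 8.9
tcp_pos: [0.5429, 0.0313, 0.1112]
orientation: [-0.032, 0.357, 0.93, -0.084]
ft_force: [-0.1, -0.1, -1.6]
finger_gap: 0.249
grasp_force: 63.2
```

Call:
jog_arm(steps="1 0 0.003 0.015 0 0 0;1 0 0.003 0.015 0 0 0;1 0 0 0 0 0 0")

```text
time: 9.28
tcp_pos: [0.5429, 0.0313, 0.11]
orientation: [-0.032, 0.357, 0.93, -0.084]
ft_force: [0.5, 0.7, -1.5]
finger_gap: 0.25
grasp_force: 63.2
```

Call:
jog_arm(steps="1 0 0.003 0.015 0 0 0;1 0 0 0 0 0 0")

```text
time: 9.52
tcp_pos: [0.543, 0.0313, 0.1094]
orientation: [-0.032, 0.357, 0.93, -0.084]
ft_force: [-0.2, 0.5, -1.7]
finger_gap: 0.251
grasp_force: 63.2
```

Call:
jog_arm(steps="1 0 0.003 0.015 0 0 0;1 0 0 0 0 0 0;1 0 0 0 0 0 0")

```text
time: 9.9
tcp_pos: [0.543, 0.0314, 0.1088]
orientation: [-0.032, 0.357, 0.93, -0.084]
ft_force: [0.2, 0.1, -1.9]
finger_gap: 0.248
grasp_force: 63.2
```

Call:
jog_arm(steps="1 0 0.003 0.015 0 0 0;1 0 0 0 0 0 0;1 0 0 0 0 0 0")

```text
time: 10.28
tcp_pos: [0.543, 0.0313, 0.1082]
orientation: [-0.032, 0.357, 0.93, -0.084]
ft_force: [1.1, -1.2, -1.5]
finger_gap: 0.252
grasp_force: 63.2
```

Call:
jog_arm(steps="1 0 0.003 0.015 0 0 0;1 0 0 0 0 0 0;1 0 0 0 0 0 0")

```text
time: 10.65
tcp_pos: [0.543, 0.0313, 0.1076]
orientation: [-0.032, 0.357, 0.93, -0.084]
ft_force: [1.1, -1.7, -1.7]
finger_gap: 0.25
grasp_force: 63.2
```

Call:
jog_arm(steps="1 -0.005 0.003 0.015 0 0 0;1 0 0 0 0 0 0;1 0 0 0 0 0 0")

```text
time: 11.02
tcp_pos: [0.5431, 0.0312, 0.1069]
orientation: [-0.032, 0.357, 0.93, -0.084]
ft_force: [1.2, -1.5, -0.6]
finger_gap: 0.248
grasp_force: 63.2
```

Call:
jog_arm(steps="1 0 0.003 0.015 0 0 0;1 0 0 0 0 0 0;1 0 0 0 0 0 0")

```text
time: 11.4
tcp_pos: [0.5432, 0.0312, 0.1063]
orientation: [-0.032, 0.357, 0.93, -0.084]
ft_force: [0.3, -1.5, -1.8]
finger_gap: 0.244
grasp_force: 63.2
```

Call:
jog_arm(steps="1 -0.005 0.003 0.015 0 0 0;1 0 0.003 0.015 0 0 0;1 0 0 0 0 0 0;1 0 0 0 0 0 0")

```text
time: 11.9
tcp_pos: [0.5433, 0.0311, 0.1051]
orientation: [-0.032, 0.357, 0.93, -0.084]
ft_force: [-0.4, -1.6, -1.5]
finger_gap: 0.251
grasp_force: 63.1
```

Call:
jog_arm(steps="1 0 0.003 0.015 0 0 0;1 0 0 0 0 0 0;1 0 0 0 0 0 0")

```text
time: 12.28
tcp_pos: [0.5433, 0.0311, 0.1045]
orientation: [-0.032, 0.357, 0.93, -0.084]
ft_force: [-0.4, -2.5, -0.9]
finger_gap: 0.251
grasp_force: 63.2
```

Call:
jog_arm(steps="1 0 0.003 0.015 0 0 0;1 0 0 0 0 0 0;1 0 0 0 0 0 0")

```text
time: 12.65
tcp_pos: [0.5433, 0.0311, 0.1039]
orientation: [-0.032, 0.357, 0.93, -0.084]
ft_force: [-0.2, -3.7, 0.6]
finger_gap: 0.254
grasp_force: 63.2
```

Call:
jog_arm(steps="1 -0.005 -0.005 0 0 0 0;1 0 -0.042 0 -0.3 0 0;1 0 0 0 0 0 0;1 0 0 0 0 0 0")

```text
time: 13.15
tcp_pos: [0.5423, 0.0299, 0.1042]
orientation: [-0.026, 0.358, 0.931, -0.067]
ft_force: [-0.8, -2.5, -0.5]
finger_gap: 0.245
grasp_force: 63.2
```

Call:
jog_arm(steps="1 0 -0.042 0 -0.3 0 0;1 0 0 0 0 0 0;1 0 0 0 0 0 0")

```text
time: 13.52
tcp_pos: [0.5412, 0.0287, 0.1044]
orientation: [-0.02, 0.358, 0.932, -0.051]
ft_force: [-1.2, -2.8, 0.3]
finger_gap: 0.249
grasp_force: 63.2
```

```bash
python3 st.py
```

```text
foot [0.5376 0.0247 0.0551] tilt 0.109 ft [-1.2 -2.8  0.3] tq [-0.62  0.13  0.  ]
world xyz 1mm in tool units:
 [[-0.0186  0.0166 -0.0018]
 [ 0.0167  0.0185 -0.002 ]
 [ 0.     -0.0027 -0.0249]]
```

Call:
jog_arm(steps="1 -0.005 -0.05 0 -0.3 0 0;1 0 0 0 0 0 0;1 0 0 0 0 0 0")

```text
time: 13.9
tcp_pos: [0.5401, 0.0273, 0.1046]
orientation: [-0.013, 0.358, 0.933, -0.034]
ft_force: [-0.5, -0.8, 0.2]
finger_gap: 0.249
grasp_force: 63.3
```

Call:
jog_arm(steps="1 0 -0.045 0 -0.3 0 0;1 0 0 0 0 0 0;1 0 0 0 0 0 0")

```text
time: 14.28
tcp_pos: [0.5389, 0.026, 0.1048]
orientation: [-0.007, 0.358, 0.933, -0.017]
ft_force: [-0.0, -0.1, -1.1]
finger_gap: 0.249
grasp_force: 63.4
```

Call:
jog_arm(steps="1 0 -0.045 0 -0.3 0 0;1 0 0 0 0 0 0;1 0 0 0 0 0 0")

```text
time: 14.65
tcp_pos: [0.5378, 0.0246, 0.1049]
orientation: [-0.0, 0.359, 0.934, -0.0]
ft_force: [-0.9, 0.1, -1.9]
finger_gap: 0.254
grasp_force: 63.3
```

```bash
python3 st.py
```

```text
foot [0.5377 0.0246 0.0553] tilt 0.0006 ft [-0.9  0.1 -1.9] tq [ 0.01  0.   -0.01]
world xyz 1mm in tool units:
 [[-0.0186  0.0167 -0.    ]
 [ 0.0167  0.0186 -0.    ]
 [ 0.     -0.     -0.025 ]]
```

Call:
jog_arm(steps="1 0 0 0.025 0 0 0;1 0 0 0.025 0 0 0;1 0 0 0 0 0 0")

```text
time: 15.02
tcp_pos: [0.5375, 0.0242, 0.1028]
orientation: [-0.0, 0.359, 0.933, -0.0]
ft_force: [-0.8, -0.4, -1.8]
finger_gap: 0.254
grasp_force: 63.3
```

Call:
jog_arm(steps="1 0 0 0.03 0 0 0;1 0 0 0.03 0 0 0;1 0 0 0.03 0 0 0;1 0 0 0 0 0 0")

```text
time: 15.52
tcp_pos: [0.5375, 0.0241, 0.0992]
orientation: [-0.0, 0.359, 0.933, -0.0]
ft_force: [-0.2, -0.2, -1.6]
finger_gap: 0.249
grasp_force: 63.3
```

Call:
jog_arm(steps="1 0 0 0.03 0 0 0;1 0 0 0.03 0 0 0;1 0 0 0.03 0 0 0;1 0 0 0 0 0 0")

```text
time: 16.02
tcp_pos: [0.5375, 0.0241, 0.0956]
orientation: [-0.0, 0.359, 0.933, -0.0]
ft_force: [0.1, -0.6, -1.5]
finger_gap: 0.25
grasp_force: 63.3
```

Call:
jog_arm(steps="1 0 0 0.04 0 0 0;1 0 0 0.04 0 0 0;1 0 0 0.04 0 0 0;1 0 0 0.04 0 0 0;1 0 0 0 0 0 0")

```text
time: 16.65
tcp_pos: [0.5375, 0.0241, 0.0892]
orientation: [-0.0, 0.359, 0.933, -0.0]
ft_force: [-0.2, -0.5, -1.6]
finger_gap: 0.249
grasp_force: 63.3
```

Call:
jog_arm(steps="1 0 0 0.04 0 0 0;1 0 0 0.04 0 0 0;1 0 0 0.04 0 0 0;1 0 0 0.04 0 0 0;1 0 0 0 0 0 0")

```text
time: 17.27
tcp_pos: [0.5375, 0.0242, 0.0828]
orientation: [-0.0, 0.359, 0.933, -0.0]
ft_force: [1.0, 0.0, -1.6]
finger_gap: 0.249
grasp_force: 63.3
```

Call:
jog_arm(steps="1 0 0 0.03 0 0 0;1 0 0 0.03 0 0 0;1 0 0 0.03 0 0 0;1 0 0 0.03 0 0 0;1 0 0 0 0 0 0")

```text
time: 17.9
tcp_pos: [0.5375, 0.0241, 0.078]
orientation: [-0.0, 0.359, 0.933, -0.0]
ft_force: [-0.4, -0.7, -1.7]
finger_gap: 0.249
grasp_force: 63.3
```

Home is expected at about 0.0715 (or a little lower). I'll go slower from here.

Call:
jog_arm(steps="1 0 0 0.025 0 0 0;1 0 0 0.025 0 0 0;1 0 0 0.025 0 0 0;1 0 0 0.025 0 0 0;1 0 0 0 0 0 0")

```text
time: 18.52
tcp_pos: [0.5375, 0.0241, 0.074]
orientation: [-0.0, 0.359, 0.933, -0.0]
ft_force: [-0.7, -0.2, -1.2]
finger_gap: 0.251
grasp_force: 63.3
```

Call:
jog_arm(steps="1 0 0 0.015 0 0 0;1 0 0 0.015 0 0 0;1 0 0 0 0 0 0")

```text
time: 18.9
tcp_pos: [0.5375, 0.0241, 0.0728]
orientation: [-0.0, 0.359, 0.933, -0.0]
ft_force: [0.5, -0.3, -1.6]
finger_gap: 0.252
grasp_force: 63.3
```

Call:
jog_arm(steps="1 0 0 0.01 0 0 0;1 0 0 0.01 0 0 0;1 0 0 0 0 0 0")

```text
time: 19.27
tcp_pos: [0.5375, 0.0241, 0.072]
orientation: [-0.0, 0.359, 0.933, -0.0]
ft_force: [-0.3, 0.8, -1.6]
finger_gap: 0.252
grasp_force: 63.3
```

Call:
jog_arm(steps="1 0 0 0.01 0 0 0;1 0 0 0 0 0 0;1 0 0 0 0 0 0")

```text
time: 19.65
tcp_pos: [0.5376, 0.0241, 0.0717]
orientation: [0.0, 0.359, 0.933, -0.0]
ft_force: [-0.4, -0.0, -0.8]
finger_gap: 0.25
grasp_force: 63.6
```

Call:
jog_arm(steps="1 0 0 0.01 0 0 0;1 0 0 0 0 0 0;1 0 0 0 0 0 0")

```text
time: 20.02
tcp_pos: [0.5376, 0.0241, 0.0716]
orientation: [0.0, 0.359, 0.933, -0.0]
ft_force: [-1.7, -0.6, 7.2]
finger_gap: 0.248
grasp_force: 64.6
```

Call:
jog_arm(steps="1 0 0 0.007 0 0 0;1 0 0 0 0 0 0;1 0 0 0 0 0 0")

```text
time: 20.4
tcp_pos: [0.5376, 0.0241, 0.0715]
orientation: [0.0, 0.359, 0.933, 0.0]
ft_force: [-2.8, 0.4, 12.5]
finger_gap: 0.246
grasp_force: 65.5
```

The collar is seated: the force rises at exactly the expected height. I'll ease off, release and retreat.

Call:
jog_arm(steps="1 0 0 -0.01 0 0 0;1 0 0 0 0 0 0;0.6 0 0 0 0 0 0;0.3 0 0 0 0 0 0;0 0 0 0 0 0 0;0 0 0 0 0 0 0;0 0 0 0 0 0 0;0 0 0 0 0 0 0")

```text
time: 21.4
tcp_pos: [0.5375, 0.0241, 0.0714]
orientation: [-0.0, 0.359, 0.933, -0.0]
ft_force: [0.2, 0.6, 0.7]
finger_gap: 1.001
grasp_force: 0.0
```

Call:
jog_arm(steps="0 0 0 -0.3 0 0 0;0 0 0 -0.6 0 0 0;0 0 0 -0.8 0 0 0;0 0 0 -0.8 0 0 0;0 0 0 -0.5 0 0 0;0 0 0 0 0 0 0;0 0 0 0 0 0 0")

```text
time: 22.28
tcp_pos: [0.5373, 0.0241, 0.1912]
orientation: [-0.0, 0.359, 0.933, -0.0]
ft_force: [-0.3, 0.2, 0.6]
finger_gap: 0.997
grasp_force: 0.0
```

```bash
python3 - <<'E'
from h import *
a=snap('scene','s4')['img'];b=snap('side','d4')['img']
f=lambda i,x,y:cv2.resize(i[y:y+120,x:x+160],(400,300),interpolation=cv2.INTER_CUBIC)
cv2.imwrite('pics/c4.png',np.hstack([f(a,240,160),f(b,235,185)])[:,:,::-1])
E
```

```text
(no output)
```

View pics/c4.png

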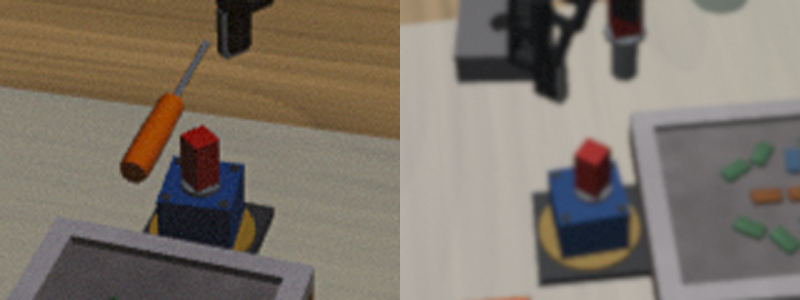

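Both crops show the pin upright with its collar flat on the block (scene crop (200,160), side crop (592,170)). The gripper is clear and the screwdriver has not moved.

```bash
python3 -c "
from plant import finish_job; print(finish_job())"
```

```text
the job is handed in; nothing more can be done
None
```

The pin went into the blue block's bore edge-first at about 10°, was straightened and slid home with its collar flat on the block, then let go, and the job was handed in at about 22 s; wrist force read at most about 13 N, no bystander was touched, and the verdict was not reported back.

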